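# Scan two stock-bin labels with the hand scanner

### The arm

A 6-joint arm with a two-finger parallel gripper is mounted at the origin on a cart in front of the work surface, level with it; the furniture and walls round the work are solid. World frame = base frame: x ahead of the robot, y to its left, z up, the work surface at z = 0. Lengths are in mm, angles in rad, forces in N, time in s.
With the tool pointing down it reaches from about 275 to 750 mm from the base axis. Payload 10.2 kg.
Tool frame: the origin (TCP) lies midway between the tips of the shut fingers; the grasp point (between the pads) lies 19 mm behind it; z points along the fingers, y is the direction in which the jaws open and shut (so a half turn about z gives the same grasp; the last joint's range is limited). The gripper opens to 85 mm and grips with 20 to 120 N. Pads are 22 mm wide; open, the fingers measure 114 mm over their backs; the gripper's body (76 mm by 85 mm) begins 54 mm behind the grasp point. The pads swing forward as they close: fully open they stand 13 mm farther back than shut.
Start: joints at [0.957, 0.313, 1.498, -0, 1.331, -0.223], TCP at [200, 485.418, 211.194] pointing down, gripper open.
Joint ranges: [-2.94, 2.94], [-0.97, 2.17], [0.19, 2.56], [-1.23, 4.37], [0.02, 3.11], [-2.88, 2.88]. Speed limits (rad/s): [2.39, 2.39, 3.01, 3.14, 3.14, 3.14].

### API

Orientations are given as a unit quaternion [w, x, y, z].
In Python, from rig import sense, optics, ctrl gives the robot as it stands.
- The arm moves only by the tool play_rows, never from a script. Its argument "plan" is a list of rows, each a list of 7 numbers: the shift along the world's x, y, z in mm, then the turn, a rotation vector about the world's x, y, z in rad, then the opening, from -1 (shut) to 1 (fully open), so that 0 is half open. A call has 1 to 5 rows; each row shifts and turns the pose as measured when the row begins; what a row does not reach is not made up. A row lasts 1/12 s, in which the tool goes at most 41.7 mm and 7.16 degrees, less where a joint would pass 70% of its speed; a pose out of reach is approached as far as the arm can. A call is refused whole if a number of a shift passes 41.7 or a number of a turn 0.125, either way. A call with a gripper value outside its range is refused whole. The fingers move at their own pace and stop on an object; "grip_force" is the grip in N (left out, the last holds). Time passes only in rows, so rows that do not move let the fingers close. It gives the time, the measured TCP pose, the force and the opening at its end, in the units of the state.
- sense(): the state, without advancing time (a new reading comes with each control period).
- optics.capture(name): name is "scene" or "top" or "wrist"; returns a dict with "img" (420x560x3 uint8, blue, green, red), "fx", "fy", "cx", "cy" (pixels), "dist" ([k1, k2, p1, p2, k3] as OpenCV has them; the pictures are not rectified), "world_to_cam" (4x4, takes a point from world to camera coordinates). Camera axes: x right, y up, looking along -z (the intrinsics and any distortion apply to the point x, -y, -z); pixel columns grow to the right and rows downward; lengths in mm; the calibration is good to about 2 mm. A picture is of the moment at which its call begins. There is no depth.
- ctrl.finish_job(): hands the job in, once; it reports no verdict.
The state is a dict: "time_s": time; "joints": joint angles; "dq": joint speeds; "tau": joint torques, N m; "eef_pos": TCP position; "ee_rot": TCP orientation; "force": force on the tool from outside, world axes, zero at the start; "wrist_torque": the same for the moment, N m; "grip_width": opening from 0.0 (shut) to 1.0 (fully open).
Only numpy, scipy, OpenCV 4.12 (cv2) and the standard library are available. Lean on these libraries where they do the work, as an engineer would, in place of code of your own. Each camera call takes 0.05 s, during which the arm holds its last target. There are 200 camera calls.

### The job

Take the steel canister out from in front of the label of the bin with the jig pegs and stand it upright on the square rubber mat. Then take the hand scanner from its sloping stand and scan the label of the peg bin, then the label of the bin with the wood offcuts: each time point the window squarely at the middle of the label from about 7 cm away and hold it steady for a good second. Finally put the scanner back in its stand as it was, window down, and do not shift the jar, beaker and sanding block on the bench or tip the canister over.

Things in the scene. Friction and masses are not known exactly. Their poses are not given: they have to be found in the camera images.
- can_mid (a point): Centre (half-way up, 57.5 mm above its underside) of the spun steel canister, 62 mm in diameter, 115 mm high overall with a small knob on its pressed lid (straight body up to about 95 mm); about 0.2 kg. z is its axis. It starts upright in front of the peg bin's label, blocking it.
- can: The same canister; origin at the centre of its underside.
- mat: Square black rubber mat 120 x 120 x 4 mm fixed flat on the table, for the canister. Origin at the centre of its underside.
- scanner_grip (a point): Grasp point, inside the black grip of the hand scanner, a straight device 128 mm long, about 0.14 kg. z runs along it from window to grip end. Grip: 30 mm wide (y) x 34 mm thick (x), from 58 to 128 mm above the window; this point is 100 mm above it. Head at the window end: 50 mm wide (y), 34 mm thick (x), 48 mm long.
- scanner_window (a point): Centre of the scanner's flat window at its lower end; the beam leaves it along the scanner's -z axis. Same axes as the scanner's grip.
- scanner_focus (a point): The scanner's reading point in the air, on the beam 70 mm in front of the window (same axes); it should lie at the middle of the label.
- scanner: The scanner; origin at the window's centre, same axes.
- pocket_floor (a point): Middle of the floor of the metal stand's sloping pocket, where the window rests, 28 mm above the table. z: up the pocket, leaning 25 degrees toward the robot. The scanner lies on a back plate (-x side, 72 mm long) between side walls (60 mm apart, 43 mm high); +x side and top are open. In place its axes equal these. Stand fixed, base 150 x 85 mm.
- label_pegs_mid (a point): Middle of the barred label (68 x 44 mm, on a 74 x 50 mm plate) on the bin with four small turned jig pegs (black and grey metal, standing). z: the face's outward normal, up and toward the robot, 31 to 36 degrees from vertical; y across the label, x up its slope. Stiffly hinged in front of the bin, 83 mm before its centre, about 53 mm above the table. Bin: fixed, grey, 96 x 124 x 60 mm high.
- label_wood_mid (a point): Middle of the barred label (68 x 44 mm, on a 74 x 50 mm plate) on the bin with two wood offcuts (a pale maple and a dark walnut block). z: the face's outward normal, up and toward the robot, 31 to 36 degrees from vertical; y across the label, x up its slope. Stiffly hinged in front of the bin, 83 mm before its centre, about 53 mm above the table. Bin: fixed, grey, 96 x 124 x 60 mm high.
- label_tape_mid (a point): Middle of the barred label (68 x 44 mm, on a 74 x 50 mm plate) on the bin with rolls of adhesive tape (not needed here). z: the face's outward normal, up and toward the robot, 31 to 36 degrees from vertical; y across the label, x up its slope. Stiffly hinged in front of the bin, 83 mm before its centre, about 53 mm above the table. Bin: fixed, grey, 96 x 124 x 60 mm high.
- jar: Bystander, loose: glass jar with red contents, 67 mm in diameter, 96 mm high. Its origin is the centre of its underside.
- beaker: Bystander, loose: empty pink tapering beaker, 77 mm in diameter, 105 mm high. Its origin is the centre of its underside.
- sander: Bystander, loose: cork sanding block, 106 x 60 x 33 mm, lying flat. Its origin is the centre of its underside.
Not all that is in view belongs to the job. Leave any green or yellow look-alike of the can alone.

How it is judged:
By the outcome, as a careful person would: the job done as asked, in the order asked, and still so for the second after the job is handed in, with the robot touching nothing.
It also fails if it takes over 72 s, if anything falls off the work surface, if the arm or the gripper's body presses on something with over 40 N, if the wrist force passes 120 N, or if a joint passes its speed limit or range.

## Working session

There is one attempt and no reset: what is moved stays moved. The work goes in short steps, Python scripts to look and compute and a tool call to move; the robot and the scene stay as the last step left them, time stands still between calls to the robot, and variables do not carry over. Pictures are saved under pics/ and viewed, about 8 in all and at most 12, crops included, and the job is handed in when it is done.

Besides the shell and the picture viewer there is one more tool, called as name(argument=value, ...) on one line, values as JSON. play_rows: Moves the arm, as the interface text tells. Its arguments: {"type":"object","properties":{"plan":{"type":"array"},"grip_force":{"type":"number"}},"required":["plan"]}

```bash
mkdir -p pics; ls; python3 - <<'E'
from rig import sense, optics
import cv2,numpy as np,pickle
s=sense();print(s)
for n in("scene","top","wrist"):
    c=optics.capture(n);cv2.imwrite(f"pics/{n}0.png",c["img"]);pickle.dump(c,open(f"{n}0.pkl","wb"))
    print(n,c["fx"],c["cx"],c["cy"],c["dist"],np.round(c["world_to_cam"],3).tolist())
E
```

```text
pics
{'time_s': 0.0, 'joints': array([ 9.56580011e-01,  3.13446697e-01,  1.49845896e+00, -2.34106015e-05,
        1.33100489e+00, -2.23414109e-01]), 'dq': array([ 0.00026271,  0.00038515,  0.00083316, -0.00072424,  0.00198503,
        0.00119837]), 'tau': array([ 1.61810152e-03, -4.12257886e+01, -2.59748232e+01, -1.42800236e-04,
        4.04217106e-03,  1.59401247e-05]), 'eef_pos': array([199.83879446, 485.16087131, 210.62855267]), 'ee_rot': array([-2.57593403e-04,  1.94157245e-01,  9.80970198e-01, -6.06618268e-04]), 'force': array([0.39564168, 0.22064241, 0.07252623]), 'wrist_torque': array([-0.06390296, -0.0339976 , -0.10894363]), 'grip_width': 0.998860845502907}
scene 474.36398924831997 269.64149425113993 211.90344332740224 [-0.10327796  0.          0.          0.          0.        ] [[0.756, -0.655, -0.012, -415.439], [0.482, 0.543, 0.687, -305.368], [-0.444, -0.525, 0.726, -1332.791], [0.0, 0.0, 0.0, 1.0]]
top 446.0457094180217 282.381411652129 202.46139853068806 [-0.04757183  0.          0.          0.          0.        ] [[-0.013, -1.0, 0.008, 9.185], [0.987, -0.012, 0.161, -554.488], [-0.161, 0.01, 0.987, -1388.299], [0.0, 0.0, 0.0, 1.0]]
wrist 367.24162985448544 281.81880382995547 210.6582258767016 [-0.1021868  0.         0.         0.         0.       ] [[0.381, 0.925, 0.001, -524.692], [-0.887, 0.366, -0.281, 36.022], [-0.26, 0.106, 0.96, -378.003], [0.0, 0.0, 0.0, 1.0]]
```

View pics/scene0.png

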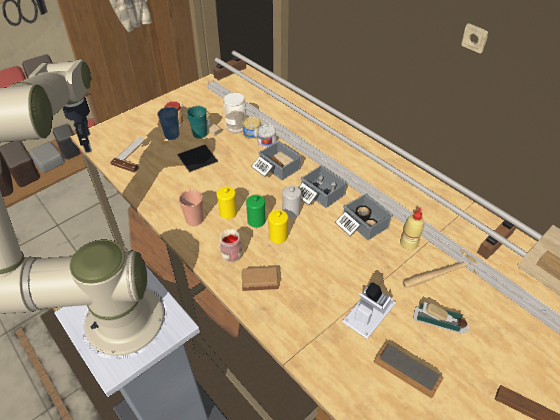

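View pics/top0.png

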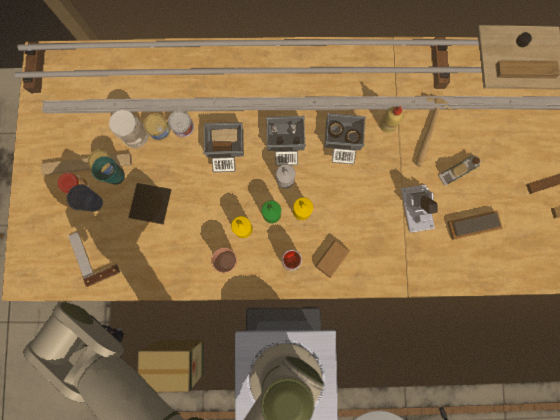

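The scene picture shows the canister (292,200) in front of the peg bin. The top picture shows the wood bin (223,140), peg bin (285,135), tape bin (345,132), mat (150,203), canister (285,175), stand (420,208), jar (291,260), beaker (223,260) and sander (332,257).

```bash
cat > h.py <<'E'
import numpy as np,cv2,pickle
from scipy.spatial.transform import Rotation as R
def load(n): return pickle.load(open(n+".pkl","rb"))
def K(c): return np.array([[c["fx"],0,c["cx"]],[0,c["fy"],c["cy"]],[0,0,1.]])
def proj(c,P):
    P=np.atleast_2d(np.asarray(P,float));M=np.diag([1,-1,-1,1.])@np.array(c["world_to_cam"])
    return cv2.projectPoints(P,cv2.Rodrigues(M[:3,:3])[0],M[:3,3],K(c),np.array(c["dist"]))[0][:,0]
def ray(c,uv):
    M=np.diag([1,-1,-1,1.])@np.array(c["world_to_cam"])
    d=cv2.undistortPoints(np.array(uv,float).reshape(-1,1,2),K(c),np.array(c["dist"]))[:,0]
    d=np.c_[d,np.ones(len(d))]@M[:3,:3]
    return -M[:3,:3].T@M[:3,3],d
def onz(c,uv,z):
    o,d=ray(c,uv);return o+d*((z-o[2])/d[:,2])[:,None]
def q2R(q): return R.from_quat(np.roll(q,-1))   # wxyz
def snap(n,name,scale=1,crop=None):
    from rig import optics
    c=optics.capture(n);pickle.dump(c,open(name+".pkl","wb"));im=c["img"]
    if crop: im=im[crop[1]:crop[3],crop[0]:crop[2]]
    cv2.imwrite(f"pics/{name}.png",cv2.resize(im,None,fx=scale,fy=scale,interpolation=cv2.INTER_CUBIC));return c
def goto(pos,Rm):
    "remaining shift and rotvec to target TCP pose"
    from rig import sense
    s=sense();d=np.array(pos)-s["eef_pos"];w=(Rm*q2R(s["ee_rot"]).inv()).as_rotvec()
    print("t",round(s["time_s"],2),"d",d.round(1),"w",w.round(3),"F",s["force"].round(1),"g",round(s["grip_width"],3));return d,w
E
python3 - <<'E'
from h import *
t=load("top0")
for n,uv,z in[("can",(285,168),115),("canbase",(285,180),0),("mat",(150,203),4),("lp",(287,158),53),("lw",(223,164),53),("lt",(344,156),53),("green",(271,209),100),("y1",(241,226),100),("y2",(303,206),100),("jar",(291,260),96),("beaker",(223,260),105),("sander",(332,257),33),("gripend",(430,204),140),("stand",(420,208),15)]:
    print(n,onz(t,[uv],z).round(0)[0])
cv2.imwrite("pics/crop1.png",np.hstack([cv2.resize(t["img"][100:240,190:370],None,fx=2.6,fy=2.6,interpolation=2),cv2.resize(t["img"][170:240,380:460],None,fx=4,fy=5.2,interpolation=2)]))
E
```

```text
can [651.  -7. 115.]
canbase [638.  -8.   0.]
mat [565. 440.   4.]
lp [699. -15.  53.]
lw [682. 193.  53.]
lt [ 704. -200.   53.]
green [526.  38. 100.]
y1 [474. 130. 100.]
y2 [534. -61. 100.]
jar [369. -21.  96.]
beaker [371. 184. 105.]
sander [ 379. -154.   33.]
gripend [ 529. -442.  140.]
stand [ 536. -452.   15.]
```

View pics/crop1.png

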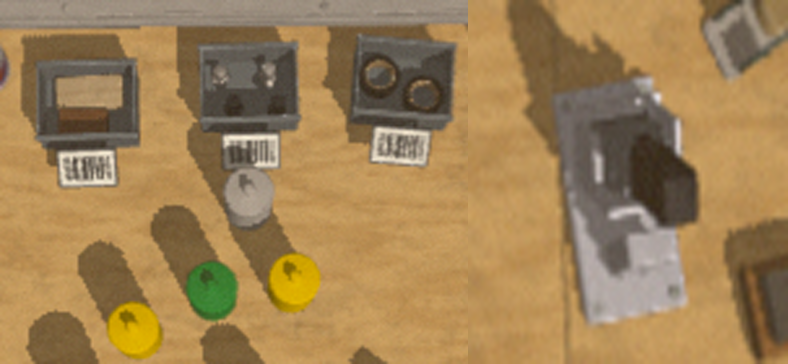

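The crop shows the canister's lid at about (285,172) in top pixels, just below the peg label, and the stand turned slightly. I'll go to a viewpoint over the bins.

play_rows(plan=[[28,-29,2,0,0,0.026,1],[28,-29,2,0,0,0.026,1],[28,-29,2,0,0,0.026,1],[28,-29,2,0,0,0.026,1],[28,-29,2,0,0,0.026,1]])

```text
time_s: 0.57
eef_pos: [338.2, 338.1, 219.3]
ee_rot: [-0.002, 0.121, 0.993, -0.001]
force: [1.2, 1.4, -0.0]
grip_width: 0.999
```

play_rows(plan=[[28,-29,2,0,0,0.026,1],[28,-29,2,0,0,0.026,1],[28,-29,2,0,0,0.026,1],[28,-29,2,0,0,0.026,1],[28,-29,2,0,0,0.026,1]])

```text
time_s: 0.98
eef_pos: [480.9, 186.2, 229.5]
ee_rot: [-0.002, 0.053, 0.999, -0.001]
force: [0.9, 1.2, 0.4]
grip_width: 1.001
```

play_rows(plan=[[28,-29,2,0,0,0.026,1],[28,-29,2,0,0,0.026,1],[28,-29,2,0,0,0.026,1],[28,-29,2,0,0,0.026,1],[28,-29,2,0,0,0.026,1]])

```text
time_s: 1.4
eef_pos: [623.4, 34.5, 238.9]
ee_rot: [-0.003, -0.015, 1.0, -0.001]
force: [1.6, 0.0, -0.3]
grip_width: 1.004
```

```bash
python3 - <<'E'
from h import *
goto([600,60,240],R.from_matrix(np.diag([-1,1,-1])))
c=snap("wrist","w1",1.4)
E
```

```text
t 1.4 d [-23.4  25.5   1.1] w [ 0.002 -0.006 -0.03 ] F [ 1.6  0.  -0.3] g 1.004
```

View pics/w1.png

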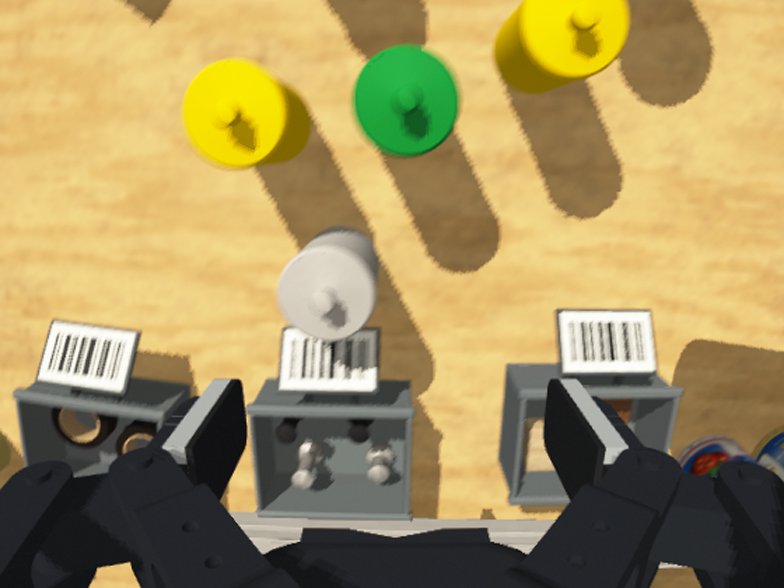

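The wrist picture (scaled 1.4) shows the wood label with corners around (557,312), (652,310), (655,373), (563,376). The peg label at (330,360) is partly covered by the canister, whose lid centre is at (328,293) and knob at (326,300).

```bash
cat >> h.py <<'E'
def quad(c,box,thr=150):
    "corners of the largest white blob in box (x0,y0,x1,y1), sub-pixel via upsampling"
    x0,y0,x1,y1=box;im=cv2.resize(c["img"][y0:y1,x0:x1],None,fx=4,fy=4,interpolation=2)
    hsv=cv2.cvtColor(im,cv2.COLOR_BGR2HSV);m=((hsv[...,1]<45)&(hsv[...,2]>thr)).astype(np.uint8)*255
    m=cv2.morphologyEx(cv2.morphologyEx(m,cv2.MORPH_CLOSE,np.ones((25,25))),cv2.MORPH_OPEN,np.ones((15,15)))
    k=max(cv2.findContours(m,0,2)[0],key=cv2.contourArea);h=cv2.convexHull(k)
    q=cv2.approxPolyN(h,4,ensure_convex=True).reshape(-1,2).astype(float)
    return (q+.5)/4-.5+[x0,y0],cv2.contourArea(k)/16
def lab_R(yaw,tilt):
    "z up and toward robot (-x rotated by yaw), x up the slope, y across"
    return R.from_euler("z",yaw)*R.from_euler("y",-tilt)
def fit_label(c,q,xy0,size=(44,68)):
    from scipy.optimize import least_squares
    L=np.array([[a*size[0]/2,b*size[1]/2,0] for a,b in((1,1),(1,-1),(-1,-1),(-1,1))])
    def f(p,Q):
        return (proj(c,lab_R(p[2],p[3]).apply(L)+[p[0],p[1],p[4]])-Q)
    p0=np.array([*xy0,0,.58,53.]);P=f(p0,0)
    from scipy.optimize import linear_sum_assignment as lsa
    P=P-P.mean(0)+q.mean(0);i=lsa(np.linalg.norm(P[:,None]-q[None],axis=2))[1];Q=q[i]
    r=least_squares(lambda p:np.r_[f(p,Q).ravel(),(p[3]-.585)/.03,(p[4]-53)/1.5],p0)
    return r.x,np.abs(f(r.x,Q)).max()
E
python3 - <<'E'
from h import *
c=load("w1")
for n,b,xy in(("wood",(380,205,485,280),(682,193)),("tape",(20,215,105,290),(704,-200))):
    q,a=quad(c,b);print(n,q.round(1).tolist(),a);print(fit_label(c,q,xy))
o=lambda u,v,z:onz(c,[[u/1.4,v/1.4]],z)[0].round(1)
print("knob",o(325,298,112),"lid",o(328,292,97))
# visible end corners of peg plate white (top edge in world= lower in picture)
print("peg",o(281,390,70),o(378,391,70),o(287,328,34),o(379,329,34))
E
```

```text
wood [[463.4, 221.6], [468.6, 264.4], [402.1, 284.1], [398.4, 221.4]] 3047.6875
(array([6.86458942e+02, 1.91970765e+02, 1.38808005e-01, 5.03109819e-01,
       5.65506820e+01]), np.float64(11.357452165450638))
tape [[97.4, 236.9], [87.1, 280.4], [25.1, 271.4], [36.9, 228.6]] 2681.375
(array([ 7.07360070e+02, -1.98421185e+02, -1.01372047e-01,  5.77217358e-01,
        5.45072662e+01]), np.float64(1.6058619382603752))
knob [638.9  -6.2 112. ] lid [639.4  -6.3  97. ]
peg [721.  -44.1  70. ] [719.3  25.4  70. ] [686.8 -45.9  34. ] [685.4  24.3  34. ]
```

play_rows(plan=[[5,-14,-20,0,0,-0.01,1],[5,-14,-20,0,0,-0.01,1],[5,-13,-20,0,0,-0.01,1],[0,0,0,0,0,0,1]])

```text
time_s: 1.78
eef_pos: [644.2, -17.8, 173.2]
ee_rot: [-0.003, 0.005, 1.0, -0.002]
force: [-1.2, 0.4, -0.9]
grip_width: 1.003
```

```bash
python3 - <<'E'
from h import *
goto([639,-6,55],R.from_matrix(np.diag([-1,1,-1])))
E
```

```text
t 1.78 d [  -5.2   11.8 -118.2] w [ 0.004 -0.006  0.009] F [-1.2  0.4 -0.9] g 1.003
```

play_rows(plan=[[-5,12,0,0,0,0.009,1],[0,0,-20,0,0,0,1],[0,0,-25,0,0,0,1],[0,0,-20,0,0,0,1],[0,0,0,0,0,0,1]])

```text
time_s: 2.2
eef_pos: [638.2, 1.0, 111.3]
ee_rot: [-0.0, -0.003, 1.0, -0.002]
force: [0.6, 0.5, -0.5]
grip_width: 1.0
```

```bash
python3 - <<'E'
from h import *
goto([639,-6,55],R.from_matrix(np.diag([-1,1,-1])))
E
```

```text
t 2.2 d [  0.8  -7.  -56.3] w [ 0.004 -0.001 -0.005] F [ 0.6  0.5 -0.5] g 1.0
```

play_rows(plan=[[0,-6,0,0,0,0,1],[0,0,-13,0,0,0,1],[0,0,-20,0,0,0,1],[0,0,-18,0,0,0,1],[0,0,0,0,0,0,1]])

```text
time_s: 2.62
eef_pos: [640.4, -1.9, 66.1]
ee_rot: [0.005, -0.005, 1.0, -0.003]
force: [0.3, -0.1, -0.5]
grip_width: 1.002
```

```bash
python3 - <<'E'
from h import *
goto([639,-6,55],R.from_matrix(np.diag([-1,1,-1])))
E
```

```text
t 2.62 d [ -1.4  -4.1 -11.1] w [ 0.006  0.011 -0.01 ] F [ 0.3 -0.1 -0.5] g 1.002
```

play_rows(plan=[[-1,-4,-9,0,0,0,1],[0,0,0,0,0,0,1],[0,0,0,0,0,0,-1],[0,0,0,0,0,0,-1],[0,0,0,0,0,0,-1]], grip_force=40)

```text
time_s: 3.03
eef_pos: [641.5, -6.4, 61.4]
ee_rot: [0.009, -0.005, 1.0, -0.003]
force: [-0.2, -0.5, -0.9]
grip_width: 0.691
```

play_rows(plan=[[0,0,0,0,0,0,-1],[0,0,0,0,0,0,-1],[0,0,0,0,0,0,-1]])

```text
time_s: 3.28
eef_pos: [641.8, -6.4, 62.2]
ee_rot: [0.009, -0.005, 1.0, -0.003]
force: [0.5, 0.2, -2.0]
grip_width: 0.695
```

```bash
python3 - <<'E'
from h import *
from rig import sense
goto([639,-6,55],R.from_matrix(np.diag([-1,1,-1])))
t=load("top0");im=t["img"][160:245,110:190]
m=(im.max(2)<60).astype(np.uint8)*255
m=cv2.morphologyEx(m,cv2.MORPH_OPEN,np.ones((3,3)))
k=max(cv2.findContours(m,0,2)[0],key=cv2.contourArea)
q=cv2.approxPolyN(cv2.convexHull(k),4,ensure_convex=True).reshape(-1,2)+[110,160]
P=onz(t,q,4);print(q.tolist(),P.round(0).tolist(),P.mean(0))
E
```

```text
t 3.28 d [-2.8  0.4 -7.2] w [ 0.007  0.019 -0.01 ] F [ 0.5  0.2 -2. ] g 0.695
[[160, 188], [171, 224], [128, 217], [137, 182]] [[615.0, 408.0, 4.0], [494.0, 368.0, 4.0], [519.0, 512.0, 4.0], [636.0, 486.0, 4.0]] [565.89055923 443.75070539   4.        ]
```

play_rows(plan=[[0,0,20,0,0.01,0,-1],[0,0,30,0,0.01,0,-1],[0,0,30,0,0,0,-1],[-6,20,8,0,0,0,-1],[-6,37,0,0,0,0,-1]])

```text
time_s: 3.7
eef_pos: [628.3, 46.5, 151.4]
ee_rot: [-0.004, -0.002, 1.0, -0.003]
force: [0.3, -0.1, -3.2]
grip_width: 0.694
```

play_rows(plan=[[-6,37,0,0,0,0,-1],[-6,37,0,0,0,0,-1],[-6,37,0,0,0,0,-1],[-6,37,0,0,0,0,-1],[-6,37,0,0,0,0,-1]])

```text
time_s: 4.12
eef_pos: [596.5, 237.5, 153.3]
ee_rot: [-0.002, 0.001, 1.0, -0.004]
force: [0.8, 0.3, -1.1]
grip_width: 0.694
```

play_rows(plan=[[-6,37,0,0,0,0,-1],[-6,30,0,0,0,0,-1],[-6,15,0,0,0,0,-1],[0,0,0,0,0,0,-1]])

```text
time_s: 4.45
eef_pos: [573.8, 331.1, 152.6]
ee_rot: [-0.003, -0.003, 1.0, -0.003]
force: [0.5, 0.2, -1.4]
grip_width: 0.697
```

```bash
python3 - <<'E'
from h import *
goto([566,440,66],R.from_matrix(np.diag([-1,1,-1])))
snap("wrist","w2",1.2)
E
```

```text
t 4.45 d [ -7.8 108.9 -86.6] w [ 0.006 -0.006 -0.006] F [ 0.5  0.2 -1.4] g 0.697
```

View pics/w2.png

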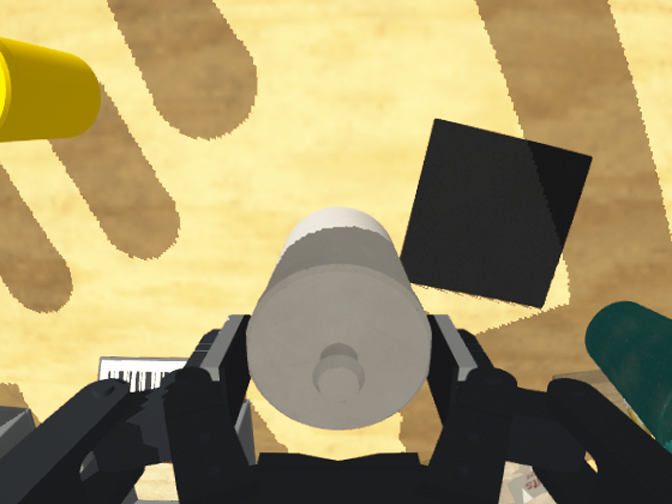

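The mat shows at corners (435,119), (592,157), (542,307), (402,282) in the 1.2x picture; the can is held upright; a teal cup lies at the right edge.

```bash
python3 - <<'E'
from h import *
c=load("w2")
P=onz(c,np.array([(435,119),(592,157),(542,307),(402,282)])/1.2,4);print(P.round(0).tolist(),P.mean(0),(P[[0,1]]+P[[2,3]][:, :])/2)
print("teal",onz(c,np.array([(590,335)])/1.2,110), "canbase", )
goto([*P.mean(0)[:2],67],R.from_matrix(np.diag([-1,1,-1])))
E
```

```text
[[496.0, 396.0, 4.0], [519.0, 513.0, 4.0], [635.0, 490.0, 4.0], [615.0, 379.0, 4.0]] [566.40293123 444.3382097    4.        ] [[565.78400227 443.07352829   4.        ]
 [567.02186019 445.60289112   4.        ]]
teal [[606.61505739 465.49506061 110.        ]] canbase
t 4.5 d [ -8.  114.6 -85.5] w [ 0.006 -0.006 -0.005] F [-0.5  0.2 -2.4] g 0.699
```

play_rows(plan=[[-3,30,0,0,0,0,-1],[-2,38,0,0,0,0,-1],[-2,32,-5,0,0,0,-1],[-1,12,-15,0,0,0,-1],[0,0,-20,0,0,0,-1]])

```text
time_s: 4.92
eef_pos: [570.6, 440.5, 116.1]
ee_rot: [0.001, 0.001, 1.0, -0.002]
force: [0.4, 0.6, -1.6]
grip_width: 0.696
```

```bash
python3 - <<'E'
from h import *
goto([566.5,444,67],R.from_matrix(np.diag([-1,1,-1])))
E
```

```text
t 4.92 d [ -4.1   3.5 -49.1] w [0.004 0.001 0.002] F [ 0.4  0.6 -1.6] g 0.696
```

play_rows(plan=[[-2,1,-15,0,0,0,-1],[-2,2,-15,0,0,0,-1],[0,0,-8,0,0,0,-1],[0,0,0,0,0,0,-1],[0,0,0,0,0,0,-1]])

```text
time_s: 5.33
eef_pos: [568.2, 438.0, 71.2]
ee_rot: [-0.002, 0.003, 1.0, -0.005]
force: [-0.3, -0.2, -1.2]
grip_width: 0.691
```

```bash
python3 - <<'E'
from h import *
goto([566.5,444,67],R.from_matrix(np.diag([-1,1,-1])))
E
```

```text
t 5.33 d [-1.7  6.  -4.2] w [ 0.009 -0.005  0.007] F [-0.3 -0.2 -1.2] g 0.691
```

play_rows(plan=[[-1,6,0,0.006,0,0,-1],[0,0,-3,0,0,0,-1],[0,0,-2,0,0,0,-1],[0,0,-1,0,0,0,-1],[0,0,0,0,0,0,-1]])

```text
time_s: 5.75
eef_pos: [569.6, 443.7, 68.6]
ee_rot: [0.0, 0.004, 1.0, -0.0]
force: [-0.2, -0.8, -0.6]
grip_width: 0.699
```

```bash
python3 - <<'E'
from h import *
goto([566.5,444,67],R.from_matrix(np.diag([-1,1,-1])))
E
```

```text
t 5.75 d [-3.1  0.3 -1.6] w [0.    0.    0.009] F [-0.2 -0.8 -0.6] g 0.699
```

play_rows(plan=[[0,0,-3,0,0,0,-1],[0,0,-3,0,0,0,-1],[0,0,-2,0,0,0,-1],[0,0,0,0,0,0,-1]])

```text
time_s: 6.08
eef_pos: [571.4, 444.1, 66.1]
ee_rot: [0.004, 0.004, 1.0, 0.001]
force: [0.6, 0.4, -1.6]
grip_width: 0.697
```

play_rows(plan=[[-4,0,-3,0,0,0,-1],[0,0,-2,0,0,0,-1],[0,0,-1,0,0,0,-1]])

```text
time_s: 6.33
eef_pos: [570.0, 444.5, 65.1]
ee_rot: [0.009, 0.004, 1.0, 0.002]
force: [-0.5, -1.8, 3.0]
grip_width: 0.695
```

play_rows(plan=[[0,0,0,0,0,0,0.6],[0,0,0,0,0,0,0.8],[0,0,0,0,0,0,1],[0,0,0,0,0,0,1],[0,0,10,0,0,0,1]])

```text
time_s: 6.75
eef_pos: [568.1, 444.3, 72.2]
ee_rot: [0.006, 0.004, 1.0, 0.001]
force: [-0.1, 0.2, 0.7]
grip_width: 1.001
```

play_rows(plan=[[0,0,25,0,0,0,1],[0,0,35,0,0,0,1],[0,0,35,0,0,0,1],[0,-10,35,0,0,0,1],[0,-38,10,0,0,0,1]])

```text
time_s: 7.17
eef_pos: [564.6, 399.2, 216.8]
ee_rot: [0.004, 0.001, 1.0, 0.001]
force: [2.3, 0.5, 0.3]
grip_width: 1.001
```

```bash
python3 - <<'E'
from h import *
goto([610,80,260],R.from_matrix(np.diag([-1,1,-1])))
snap("wrist","w3",1.0)
E
```

```text
t 7.17 d [  45.4 -319.2   43.2] w [-0.002  0.008  0.002] F [2.3 0.5 0.3] g 1.001
```

play_rows(plan=[[5,-36,5,0,0,0,1],[5,-36,5,0,0,0,1],[5,-36,5,0,0,0,1],[5,-36,5,0,0,0,1],[5,-36,5,0,0,0,1]])

```text
time_s: 7.63
eef_pos: [587.9, 208.6, 246.0]
ee_rot: [0.005, 0.001, 1.0, -0.0]
force: [1.1, -0.3, 0.7]
grip_width: 1.001
```

play_rows(plan=[[5,-36,5,0,0,0,1],[5,-36,5,0,0,0,1],[0,-20,0,0,0,0,1],[0,0,0,0,0,0,1],[0,0,0,0,0,0,1]])

```text
time_s: 8.05
eef_pos: [598.4, 104.8, 260.8]
ee_rot: [0.007, 0.005, 1.0, -0.001]
force: [-0.2, 0.6, 0.2]
grip_width: 1.001
```

```bash
python3 - <<'E'
from h import *
goto([610,80,260],R.from_matrix(np.diag([-1,1,-1])))
c=snap("wrist","w4",1.0)
a=load("w3")["img"]
cv2.imwrite("pics/w34.png",np.vstack([c["img"][150:420].repeat(1,0),cv2.resize(a,(364,273)) if 0 else a[100:420]]))
E
```

```text
t 8.05 d [ 11.6 -24.8  -0.8] w [0.001 0.014 0.01 ] F [-0.2  0.6  0.2] g 1.001
```

View pics/w34.png

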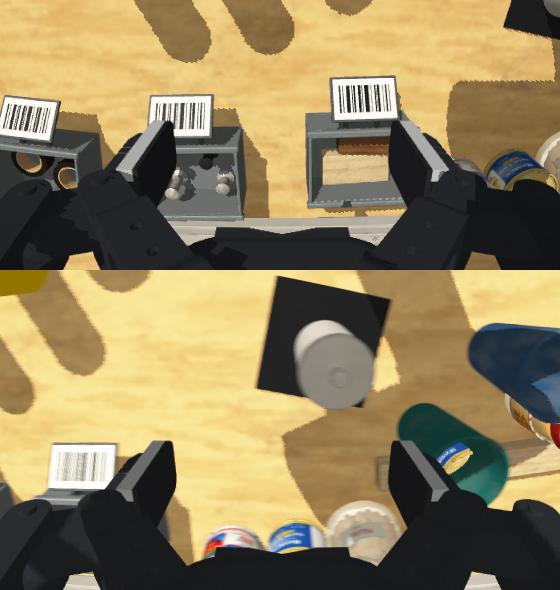

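The upper half shows the wood label (364,252 full-frame) unobstructed and the peg label (181,266) with the finger over part of its lower edge. The lower half shows the canister standing upright on the mat at (340,350).

```bash
python3 - <<'E'
from h import *
c=load("w4")
for n,b,xy in(("wood",(322,219,406,284),(682,193)),("pegs",(142,238,220,294),(702,-10))):
  for thr in(150,180,200):
    q,a=quad(c,b,thr);r,e=fit_label(c,q,xy);print(n,thr,q.round(1).tolist(),a);print(r.round(3),round(e,2))
E
```

```text
wood 150 [[397.4, 267.9], [333.6, 270.1], [331.6, 228.6], [393.6, 226.9]] 2540.96875
[6.81746e+02 1.93987e+02 1.80000e-02 5.74000e-01 5.38210e+01] 0.88
wood 180 [[397.1, 267.6], [334.1, 269.6], [331.6, 228.9], [393.4, 227.1]] 2494.75
[6.81808e+02 1.94061e+02 1.80000e-02 5.78000e-01 5.35130e+01] 0.52
wood 200 [[397.1, 267.4], [334.4, 269.6], [331.9, 229.1], [393.1, 227.4]] 2453.65625
[6.81976e+02 1.94184e+02 2.00000e-02 5.81000e-01 5.33070e+01] 0.36
pegs 150 [[209.4, 285.4], [137.9, 294.9], [150.4, 246.1], [211.1, 245.1]] 2330.875
[ 7.02016e+02 -1.23800e+01  2.60000e-02  6.20000e-01  5.66120e+01] 7.88
pegs 180 [[209.1, 285.6], [147.1, 285.6], [150.9, 246.4], [210.6, 245.4]] 1992.40625
[ 7.0110e+02 -1.0580e+01  4.0000e-03  5.8700e-01  5.3482e+01] 0.84
pegs 200 [[208.9, 285.4], [148.1, 285.4], [150.6, 246.6], [210.6, 245.6]] 1948.96875
[ 7.01253e+02 -1.05370e+01  8.00000e-03  5.84000e-01  5.31970e+01] 0.48
```

play_rows(plan=[[-5,-30,0,0,0,0.013,1],[-5,-36,0,0,0,0.013,1],[-5,-36,0,0,0,0.013,1],[-5,-36,0,0,0,0.013,1],[-5,-36,0,0,0,0.013,1]])

```text
time_s: 8.52
eef_pos: [572.2, -60.9, 260.6]
ee_rot: [0.007, -0.039, 0.999, 0.001]
force: [0.4, -0.1, 0.7]
grip_width: 0.998
```

play_rows(plan=[[-5,-36,0,0,0,0.013,1],[-5,-36,0,0,0,0.013,1],[-5,-36,0,0,0,0.013,1],[-5,-36,0,0,0,0.013,1],[-5,-36,0,0,0,0.013,1]])

```text
time_s: 8.93
eef_pos: [547.4, -241.0, 261.2]
ee_rot: [0.007, -0.078, 0.997, 0.002]
force: [0.5, 0.5, 0.7]
grip_width: 1.0
```

play_rows(plan=[[-8,-36,5,0,0,0.013,1],[-8,-36,5,0,0,0.013,1],[-8,-20,5,0,0,0.013,1],[0,0,0,0,0,0,1],[0,0,0,0,0,0,1]])

```text
time_s: 9.35
eef_pos: [523.9, -337.0, 274.8]
ee_rot: [0.006, -0.1, 0.995, 0.004]
force: [0.8, 1.8, 0.8]
grip_width: 1.001
```

```bash
python3 - <<'E'
from h import *
from rig import sense
goto([520,-410,270],lab_R(.19,0)*R.from_matrix(np.diag([-1,1,-1])));print(sense()["joints"].round(2))
c=snap("wrist","w5",1.4)
E
```

```text
t 9.35 d [ -3.9 -73.   -4.8] w [-0.009  0.012 -0.01 ] F [0.8 1.8 0.8] g 1.001
[-0.77  0.51  1.06  0.01  1.58 -2.54]
```

View pics/w5.png

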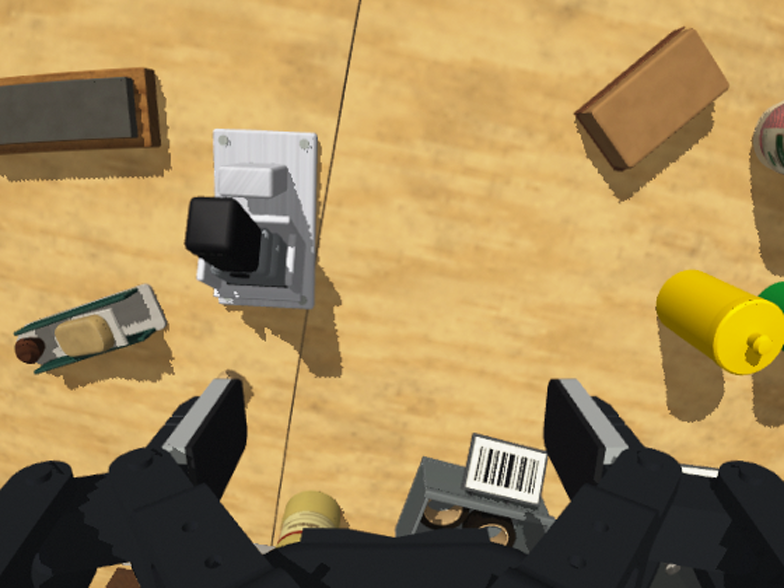

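The picture shows the stand: base corners at (213,130), (317,132), (313,308), (212,302) in the 1.4x picture, and the scanner's black grip end at about (213,227). The arm stops somewhat short of the target.

```bash
cat >> h.py <<'E'
D=R.from_matrix(np.diag([-1,1,-1]))   # tool frame in scanner frame: tool z = -scanner z
def grip_pose(win,Rs,back=0):
    "TCP pose for scanner window point, grasp at 100 mm; back = extra retreat along scanner z"
    return np.array(win)+Rs.apply([0,0,100-19+back]),Rs*D
E
python3 - <<'E'
from h import *
from rig import sense
from scipy.optimize import least_squares
c=load("w5")
b=onz(c,np.array([(213,130),(317,132),(313,308),(212,302)])/1.4,5);print("base",b.round(0).tolist(),b.mean(0))
v=(b[2]+b[3]-b[0]-b[1]);print("yaw",np.arctan2(v[1],v[0]),np.linalg.norm(v)/2)
g=onz(c,np.array([(213,227)])/1.4,144)[0];yaw=np.arctan2(v[1],v[0])
Rs=lab_R(yaw,np.radians(25));w=g-Rs.apply([0,0,128]);print("gripend",g,"window",w)
# wrist model
s=sense();j=s["joints"]
f=lambda a,j1,j4,j5,j6,cc:R.from_euler("ZYZYZ",[j1,a,j4,j5,j6+cc])
Rt=q2R(s["ee_rot"])
for cc in(0,np.pi/2,np.pi,-np.pi/2): print(cc,(f(j[1]+j[2],j[0],j[3],j[4],j[5],cc)*Rt.inv()).magnitude())
np.save("stand.npy",np.r_[w,yaw])
for n,win,Rl in(("stand",w,Rs),("pegs",None,lab_R(.006,.584)),("wood",None,lab_R(.02,.58))):
    if win is None: win=np.array({"pegs":(701.2,-10.5,53.2),"wood":(682,194,53.3)}[n])+Rl.apply([0,0,70])
    p,Rt=grip_pose(win,Rl);wc=p+Rl.apply([0,0,250]);j1=np.arctan2(wc[1],wc[0])
    for a in(1.2,1.6,2.0):
        M=(R.from_euler("ZY",[j1,a]).inv()*Rt).as_euler("ZYZ");print(n,p.round(0),round(j1,2),a,M.round(2))
E
```

```text
base [[472.0, -497.0, 5.0], [458.0, -412.0, 5.0], [607.0, -392.0, 5.0], [620.0, -482.0, 5.0]] [ 539.49994549 -445.54536634    5.        ]
yaw 0.11928361811066622 149.12654302382214
gripend [ 519.83704406 -444.10006954  144.        ] window [ 573.54778913 -437.66269698   27.99260326]Traceback (most recent call last):
  File "<stdin>", line 13, in <module>
  File "<stdin>", line 11, in <lambda>
  File "scipy/spatial/transform/_rotation.pyx", line 1413, in scipy.spatial.transform._rotation.Rotation.from_euler
ValueError: Expected axis specification to be a non-empty string of upto 3 characters, got ZYZYZ
```

```bash
python3 - <<'E'
from h import *
from rig import sense
s=sense();j=s["joints"]
f=lambda a,j1,j4,j5,j6,cc:R.from_euler("ZYZ",[j1,a,j4])*R.from_euler("YZ",[j5,j6+cc])
Rt=q2R(s["ee_rot"])
for cc in(0,np.pi/2,np.pi,-np.pi/2): print(cc,(f(j[1]+j[2],j[0],j[3],j[4],j[5],cc)*Rt.inv()).magnitude())
yaw=.135;Rs=lab_R(yaw,np.radians(25));w=np.array([519.8,-444.1,144])-Rs.apply([0,0,128]);print(w);np.save("stand.npy",np.r_[w,yaw])
for n,win,Rl in(("stand",w,Rs),("pegs",None,lab_R(.006,.584)),("wood",None,lab_R(.02,.58))):
    if win is None: win=np.array({"pegs":(701.2,-10.5,53.2),"wood":(682,194,53.3)}[n])+Rl.apply([0,0,70])
    p,Rt=grip_pose(win,Rl);wc=p+Rl.apply([0,0,250]);j1=np.arctan2(wc[1],wc[0])
    for a in(1.2,1.6,2.0):
        M=(R.from_euler("ZY",[j1,a]).inv()*Rt).as_euler("ZYZ");print(n,p.round(0),round(j1,2),a,M.round(2))
E
```

```text
0 1.5707963267948966
1.5707963267948966 4.2313016062353154e-16
3.141592653589793 1.5707963267948966
-1.5707963267948966 3.1415926535897927
[ 573.40294376 -436.81931862   27.99260326]
stand [ 539. -441.  101.] -0.81 1.2 [ 0.35  1.67 -0.86]
stand [ 539. -441.  101.] -0.81 1.6 [ 0.36  1.29 -1.  ]
stand [ 539. -441.  101.] -0.81 2.0 [ 0.44  0.92 -1.18]
pegs [618. -11. 179.] -0.02 1.2 [ 0.02  1.36 -0.03]
pegs [618. -11. 179.] -0.02 1.6 [ 0.02  0.96 -0.04]
pegs [618. -11. 179.] -0.02 2.0 [ 0.03  0.56 -0.05]
wood [599. 192. 180.] 0.39 1.2 [-0.2   1.4   0.35]
wood [599. 192. 180.] 0.39 1.6 [-0.24  1.01  0.44]
wood [599. 192. 180.] 0.39 2.0 [-0.35  0.62  0.6 ]
```

```bash
python3 - <<'E'
from h import *
w=np.load("stand.npy");Rs=lab_R(w[3],np.radians(25));goto(*grip_pose(w[:3],Rs,100))
E
```

```text
t 9.4 d [ -26.4 -110.5  -82.8] w [ 0.065 -0.418 -0.066] F [ 0.4  0.6 -0.1] g 0.999
```

play_rows(plan=[[-3,-20,-10,0.013,-0.083,-0.013,1],[-6,-24,-18,0.013,-0.083,-0.013,1],[-6,-24,-18,0.013,-0.083,-0.013,1],[-6,-24,-18,0.013,-0.083,-0.013,1],[-5,-18,-18,0.013,-0.083,-0.013,1]])

```text
time_s: 9.82
eef_pos: [516.6, -435.6, 201.1]
ee_rot: [0.219, -0.064, 0.974, 0.011]
force: [-0.2, -0.3, 0.1]
grip_width: 0.996
```

play_rows(plan=[[0,0,0,0,0,0,1],[0,0,0,0,0,0,1]])

```text
time_s: 9.98
eef_pos: [516.2, -434.1, 197.0]
ee_rot: [0.218, -0.061, 0.974, 0.015]
force: [-0.0, 1.3, 1.5]
grip_width: 1.002
```

```bash
python3 - <<'E'
from h import *
from rig import sense
w=np.load("stand.npy");Rs=lab_R(w[3],np.radians(25));goto(*grip_pose(w[:3],Rs,100));print(sense()["joints"].round(2))
c=snap("wrist","w6",1.4);W=w[:3]
L=np.array([[a,b,128] for a,b in((17,15),(17,-15),(-17,-15),(-17,15))])
print((proj(c,W+Rs.apply(L))*1.4).round(0).tolist(),(proj(c,W+Rs.apply(L*[1,1,58/128]))*1.4).round(0).tolist())
E
```

```text
t 9.98 d [-18.6 -13.   -5. ] w [-0.003  0.003  0.01 ] F [-0.   1.3  1.5] g 1.002
[-1.04  0.51  1.31  0.44  1.17 -2.88]
[[405.0, 308.0], [336.0, 309.0], [333.0, 231.0], [405.0, 230.0]] [[403.0, 270.0], [350.0, 270.0], [348.0, 210.0], [403.0, 209.0]]
```

View pics/w6.png

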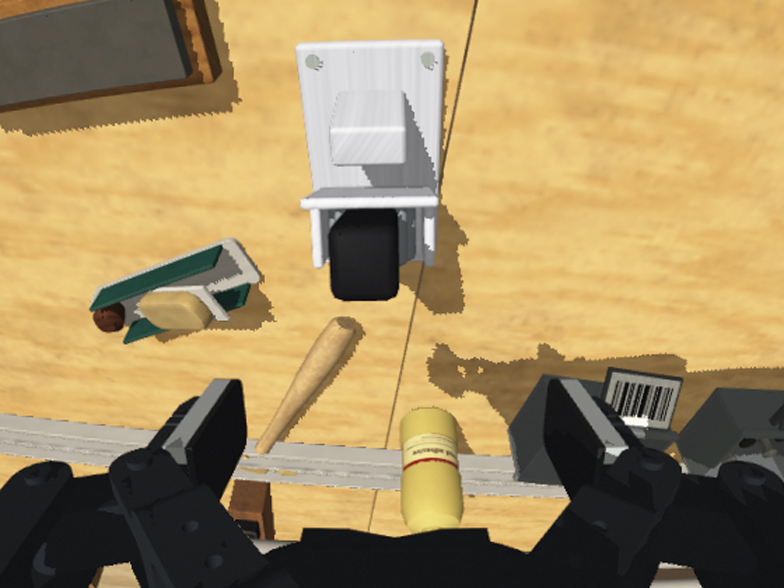

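The picture shows the grip end at about u 331 to 398, v 225 to 300 (1.4x), roughly 6 px left of and 7 px above my prediction; joint 6 sits at its limit, so I'll turn the gripper half a turn. First I refine the scanner from this picture.

```bash
python3 - <<'E'
from h import *
from scipy.optimize import minimize
c=load("w6");im=cv2.resize(c["img"],None,fx=4,fy=4,interpolation=2)
m=np.zeros(im.shape[:2],np.uint8);y0,y1,x0,x1=[int(v/1.4*4) for v in(213,320,322,412)]
m[y0:y1,x0:x1]=(im.max(2)<70)[y0:y1,x0:x1]*255
m=cv2.morphologyEx(m,cv2.MORPH_OPEN,np.ones((9,9)))
ys,xs=np.nonzero(m)
for y in range(y0+4,ys.max(),30):
    r=np.nonzero(m[y])[0];print(round(y/4*1.4),(r.min()/4*1.4).round(1),(r.max()/4*1.4).round(1))
print("bottom",ys.max()/4*1.4)
w=np.load("stand.npy")
def cost(p):
    Rs=lab_R(p[2],np.radians(25));W=[p[0],p[1],28]
    L=np.array([[a,b,z] for a in(17,-17) for b in(15,-15) for z in(58,128)])
    h=cv2.convexHull(((proj(c,W+Rs.apply(L))+.5)*4-.5).astype(np.float32)).astype(int)
    k=np.zeros_like(m);cv2.fillPoly(k,[h],255);k[:y0]=0;k[y1:]=0
    return np.count_nonzero(k^m)+((p[2]-.135)/.03)**2*100
r=minimize(cost,w[[0,1,3]],method="Nelder-Mead",options=dict(initial_simplex=np.array([[573,-437,.135],[568,-437,.135],[573,-442,.135],[573,-437,.165]])))
print(r.x,r.fun,cost(w[[0,1,3]]),np.count_nonzero(m))
# stand base corners at z~5
b=onz(c,np.array([(297,42),(444,41)])/1.4,5);print(b.round(1).tolist(),np.arctan2(b[0][0]-b[1][0],b[1][1]-b[0][1]))
np.save("stand2.npy",[r.x[0],r.x[1],28,r.x[2]])
E
```

```text
214 342.3 397.2
225 333.5 398.6
235 328.0 399.3
246 328.3 399.3
256 329.0 399.3
267 330.4 398.6
277 330.8 398.6
288 331.8 398.3
298 338.1 389.9
bottom 300.29999999999995
[ 5.68681528e+02 -4.39442469e+02  1.39801187e-01] 3417.5612660767238 13029.0 47958
[[470.0, -495.4, 5.0], [459.4, -412.2, 5.0]] 0.12575216633860906
```

play_rows(plan=[[-4,-3,0,0.05,0.007,-0.109,1],[-4,-3,0,0.05,0.007,-0.109,1],[-4,-3,0,0.05,0.007,-0.109,1],[-4,-3,0,0.05,0.007,-0.109,1],[-3,-3,0,0.05,0.007,-0.109,1]])

```text
time_s: 10.45
eef_pos: [504.6, -439.8, 203.0]
ee_rot: [0.201, 0.229, 0.949, 0.078]
force: [0.1, -0.5, -0.5]
grip_width: 0.998
```

play_rows(plan=[[0,0,0,0.05,0.007,-0.109,1],[0,0,0,0.05,0.007,-0.109,1],[0,0,0,0.05,0.007,-0.109,1],[0,0,0,0.05,0.007,-0.109,1],[0,0,0,0.05,0.007,-0.109,1]])

```text
time_s: 10.87
eef_pos: [512.1, -431.2, 210.6]
ee_rot: [0.167, 0.503, 0.838, 0.133]
force: [0.9, 0.1, 0.3]
grip_width: 0.999
```

play_rows(plan=[[0,0,0,0.05,0.007,-0.109,1],[0,0,0,0.05,0.007,-0.109,1],[0,0,0,0.05,0.007,-0.109,1],[0,0,0,0.05,0.007,-0.109,1],[0,0,0,0.05,0.007,-0.109,1]])

```text
time_s: 11.28
eef_pos: [520.3, -421.4, 218.3]
ee_rot: [0.118, 0.73, 0.65, 0.176]
force: [-0.0, 0.8, 0.6]
grip_width: 0.999
```

play_rows(plan=[[0,0,0,0.05,0.007,-0.109,1],[0,0,0,0.05,0.007,-0.109,1],[0,0,0,0.05,0.007,-0.109,1],[0,0,0,0.05,0.007,-0.109,1],[0,0,0,0.05,0.007,-0.109,1]])

```text
time_s: 11.7
eef_pos: [528.2, -411.4, 226.0]
ee_rot: [0.058, 0.89, 0.403, 0.204]
force: [0.5, -0.7, -0.8]
grip_width: 0.999
```

```bash
cat >> h.py <<'E'
D=R.from_matrix(np.diag([1,-1,-1]))   # half turn used for the scanner
def js():
    from rig import sense
    print("j",sense()["joints"].round(2))
E
python3 - <<'E'
from h import *
w=np.load("stand2.npy");Rs=lab_R(w[3],np.radians(25));goto(*grip_pose(w[:3],Rs,80));js()
E
```

```text
t 11.7 d [-26.9 -37.5 -52.1] w [ 0.292  0.033 -0.647] F [ 0.5 -0.7 -0.8] g 0.999
j [-1.    0.48  1.28  0.41  1.22 -0.39]
```

play_rows(plan=[[-7,-9,-8,0.049,0.006,-0.108,1],[-7,-9,-8,0.049,0.006,-0.108,1],[-7,-9,-8,0.049,0.006,-0.108,1],[-7,-9,-8,0.049,0.006,-0.108,1],[-7,-9,-8,0.049,0.006,-0.108,1]])

```text
time_s: 12.12
eef_pos: [502.1, -446.9, 194.8]
ee_rot: [-0.003, 0.969, 0.125, 0.215]
force: [0.8, 1.0, 0.5]
grip_width: 1.0
```

play_rows(plan=[[0,0,-8,0.049,0.003,-0.1,1],[0,0,0,0,0,0,1],[0,0,0,0,0,0,1]])

```text
time_s: 12.37
eef_pos: [504.9, -443.7, 188.7]
ee_rot: [-0.016, 0.974, 0.073, 0.215]
force: [0.1, -0.2, 1.1]
grip_width: 0.999
```

```bash
python3 - <<'E'
from h import *
w=np.load("stand2.npy");Rs=lab_R(w[3],np.radians(25));goto(*grip_pose(w[:3],Rs,80));js()
E
```

```text
t 12.37 d [ -3.6  -5.2 -14.8] w [ 0.    -0.002 -0.01 ] F [ 0.1 -0.2  1.1] g 0.999
j [-1.06  0.52  1.31  0.44  1.18  0.21]
```

play_rows(plan=[[-2,-4,-8,0,0,-0.01,1],[-2,-3,-8,0,0,0,1],[0,0,0,0,0,0,1]])

```text
time_s: 12.62
eef_pos: [503.3, -449.0, 174.3]
ee_rot: [-0.013, 0.974, 0.075, 0.215]
force: [0.5, -0.2, -0.2]
grip_width: 1.004
```

```bash
python3 - <<'E'
from h import *
w=np.load("stand2.npy");Rs=lab_R(w[3],np.radians(25));d,_=goto(*grip_pose(w[:3],Rs,0));print("in scanner axes",Rs.inv().apply(d))
E
```

```text
t 12.62 d [ 31.5   4.8 -72.9] w [ 0.008 -0.    -0.012] F [ 0.5 -0.2 -0.2] g 1.004
in scanner axes [ -1.88338098   0.36333848 -79.50427369]
```

Lateral alignment is within 2 mm, so I advance along the axis.

play_rows(plan=[[6,0,-16,0,0,-0.005,1],[7,1,-18,0,0,0,1],[7,1,-18,0,0,0,1],[4,0,-9,0,0,0,1],[0,0,0,0,0,0,1]])

```text
time_s: 13.03
eef_pos: [528.6, -447.2, 112.3]
ee_rot: [-0.01, 0.973, 0.076, 0.216]
force: [-0.3, 0.6, 0.3]
grip_width: 0.999
```

```bash
python3 - <<'E'
from h import *
w=np.load("stand2.npy");Rs=lab_R(w[3],np.radians(25));d,_=goto(*grip_pose(w[:3],Rs,0));print("in scanner axes",Rs.inv().apply(d))
E
```

```text
t 13.03 d [  6.2   3.  -10.9] w [ 0.013  0.001 -0.013] F [-0.3  0.6  0.3] g 0.999
in scanner axes [  1.32405092   2.11808876 -12.64827263]
```

play_rows(plan=[[5,2,-9,0.01,0,-0.01,1],[2,1,-4,0,0,0,1],[0,0,0,0,0,0,1],[0,0,0,0,0,0,1]])

```text
time_s: 13.37
eef_pos: [536.4, -444.6, 100.1]
ee_rot: [-0.013, 0.974, 0.07, 0.217]
force: [-0.5, 1.2, 0.2]
grip_width: 1.001
```

```bash
python3 - <<'E'
from h import *
w=np.load("stand2.npy");Rs=lab_R(w[3],np.radians(25));d,_=goto(*grip_pose(w[:3],Rs,0));print("in scanner axes",Rs.inv().apply(d))
snap("wrist","w7",1.0)
E
```

```text
t 13.37 d [-1.6  0.4  1.3] w [ 0.005  0.002 -0.003] F [-0.5  1.2  0.2] g 1.001
in scanner axes [-0.87882354  0.6550557   1.82890282]
```

View pics/w7.png

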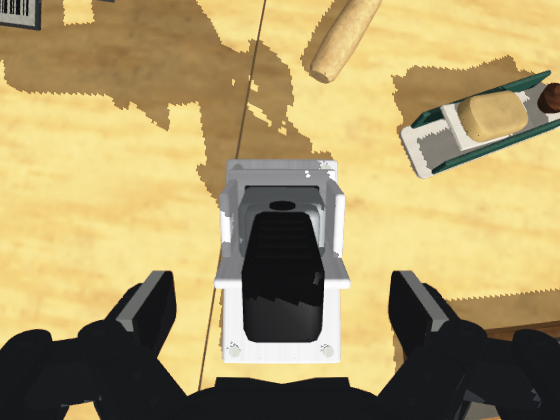

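The grip (283,270) lies midway between the open pads (175 and 390), aligned. I close.

play_rows(plan=[[0,0,0,0,0,0,-1],[0,0,0,0,0,0,-1],[0,0,0,0,0,0,-1],[0,0,0,0,0,0,-1],[0,0,0,0,0,0,-1]], grip_force=60)

```text
time_s: 13.83
eef_pos: [536.3, -445.7, 102.7]
ee_rot: [-0.011, 0.973, 0.07, 0.218]
force: [0.7, -0.7, -1.3]
grip_width: 0.337
```

play_rows(plan=[[0,0,0,0,0,0,-1],[0,0,0,0,0,0,-1],[0,0,0,0,0,0,-1]])

```text
time_s: 14.08
eef_pos: [536.3, -445.7, 102.6]
ee_rot: [-0.011, 0.973, 0.07, 0.218]
force: [0.5, -0.4, 0.6]
grip_width: 0.34
```

```bash
python3 - <<'E'
from h import *
from rig import sense
w=np.load("stand2.npy");Rs=lab_R(w[3],np.radians(25));d,_=goto(*grip_pose(w[:3],Rs,0));print("in scanner axes",Rs.inv().apply(d))
s=sense();np.save("grasp.npy",np.r_[s["eef_pos"],s["ee_rot"]]);js()
c=snap("wrist","w8",1.0)
# grasp check: predicted grip end corners for assumed window
E
```

```text
t 14.08 d [-1.5  1.5 -1.2] w [ 0.008  0.004 -0.003] F [ 0.5 -0.4  0.6] g 0.34
in scanner axes [-1.6723302   1.70668155 -0.52408337]
j [-1.02  0.65  1.34  0.47  1.01  0.18]
```

Held (opening 0.34 ≈ 30 mm). I withdraw along the pocket axis.

play_rows(plan=[[-4,0,9,0,0,0,-1],[-7,-1,16,0,0,0,-1],[-8,-1,18,0,0,0,-1],[-8,-1,18,0,0,0,-1],[-8,-1,18,0,0,0,-1]])

```text
time_s: 14.55
eef_pos: [499.5, -446.4, 180.9]
ee_rot: [-0.016, 0.974, 0.07, 0.216]
force: [-0.4, -0.6, -1.8]
grip_width: 0.339
```

```bash
cat >> h.py <<'E'
OFF=np.array([1.7,0,81.5])   # TCP in scanner frame
LAB={"pegs":((701.2,-10.5,53.2),.006,.584),"wood":((682,194.1,53.3),.02,.58)}
def scan_tcp(n):
    p,y,t=LAB[n];Rl=lab_R(y,t);return np.array(p)+Rl.apply([0,0,70])+Rl.apply(OFF),Rl*D
def aim(n):
    from rig import sense
    s=sense();p,y,t=LAB[n];Rl=lab_R(y,t);Rsn=q2R(s["ee_rot"])*D.inv();win=s["eef_pos"]-Rsn.apply(OFF)
    f=win-70*Rsn.as_matrix()[:,2];print("t",round(s["time_s"],2),"focus err in label axes",Rl.inv().apply(f-p).round(1),"angle deg",np.degrees((Rsn*Rl.inv()).magnitude()).round(2),"F",s["force"].round(1))
E
python3 - <<'E'
from h import *
g=np.load("grasp.npy");w=np.load("stand2.npy");Rs=lab_R(w[3],np.radians(25))
d,_=goto(g[:3],q2R(g[3:]));print("to stand, scanner axes",Rs.inv().apply(d).round(1))
print(scan_tcp("pegs")[0],scan_tcp("wood")[0]);goto(*scan_tcp("pegs"))
E
```

```text
t 14.55 d [ 36.8   0.7 -78.4] w [-0.009 -0.004 -0.002] F [-0.4 -0.6 -1.8] g 0.339
to stand, scanner axes [ -0.   -4.5 -86.5]
[619.08786938 -10.9926787  180.52829722] [600.41268026 192.468036   180.95573215]
t 14.55 d [ 1.196e+02  4.354e+02 -4.000e-01] w [ 0.01  -0.148 -0.139] F [-0.4 -0.6 -1.8] g 0.339
```

play_rows(plan=[[4,15,20,0,-0.01,-0.01,-1],[8,34,15,0,-0.012,-0.012,-1],[10,36,5,0,-0.012,-0.012,-1],[10,36,0,0,-0.012,-0.012,-1],[10,36,0,0,-0.012,-0.012,-1]])

```text
time_s: 14.97
eef_pos: [537.0, -293.0, 229.1]
ee_rot: [-0.002, 0.969, 0.037, 0.246]
force: [0.9, 0.3, -1.4]
grip_width: 0.342
```

play_rows(plan=[[10,36,0,0,-0.012,-0.012,-1],[10,36,0,0,-0.012,-0.012,-1],[10,36,0,0,-0.012,-0.012,-1],[10,36,0,0,-0.012,-0.012,-1],[10,30,0,0,-0.012,-0.012,-1]])

```text
time_s: 15.38
eef_pos: [585.1, -109.9, 232.3]
ee_rot: [0.008, 0.961, 0.006, 0.277]
force: [0.8, -0.2, -2.5]
grip_width: 0.342
```

play_rows(plan=[[10,25,0,0,-0.012,-0.012,-1],[5,10,0,0,-0.01,-0.01,-1],[0,0,0,0,0,0,-1]])

```text
time_s: 15.63
eef_pos: [599.4, -66.7, 233.7]
ee_rot: [0.01, 0.958, -0.002, 0.288]
force: [-0.2, -0.1, -1.3]
grip_width: 0.34
```

```bash
python3 - <<'E'
from h import *
goto(*scan_tcp("pegs"));aim("pegs");js()
E
```

```text
t 15.63 d [ 19.7  55.7 -53.1] w [0.017 0.    0.015] F [-0.2 -0.1 -1.3] g 0.34
t 15.63 focus err in label axes [ 12.6 -59.   55.4] angle deg 1.32 F [-0.2 -0.1 -1.3]
j [-0.4   0.17  1.74  0.31  0.7   0.99]
```

play_rows(plan=[[4,15,-8,0.004,0,0.004,-1],[6,22,-16,0.004,0,0.004,-1],[6,18,-16,0.004,0,0.004,-1],[4,6,-10,0.004,0,0.003,-1],[0,0,0,0,0,0,-1]])

```text
time_s: 16.05
eef_pos: [618.6, -6.4, 184.3]
ee_rot: [0.001, 0.958, 0.004, 0.288]
force: [0.1, 0.0, -2.2]
grip_width: 0.341
```

```bash
python3 - <<'E'
from h import *
goto(*scan_tcp("pegs"));aim("pegs");js()
E
```

```text
t 16.05 d [ 0.5 -4.6 -3.8] w [ 0.003  0.    -0.   ] F [ 0.1  0.  -2.2] g 0.341
t 16.05 focus err in label axes [1.7 4.2 3.4] angle deg 0.18 F [ 0.1  0.  -2.2]
j [-0.27  0.26  1.77  0.28  0.56  1.1 ]
```

play_rows(plan=[[0,-4,-3,0.002,0,0,-1],[0,0,-1,0,0,0,-1],[0,0,0,0,0,0,-1],[0,0,0,0,0,0,-1]])

```text
time_s: 16.38
eef_pos: [618.7, -15.0, 181.9]
ee_rot: [0.001, 0.957, 0.002, 0.288]
force: [0.6, -0.3, -1.8]
grip_width: 0.341
```

```bash
python3 - <<'E'
from h import *
from rig import sense
goto(*scan_tcp("pegs"));aim("pegs")
c=snap("wrist","w9",1.0)
s=sense();Rsn=q2R(s["ee_rot"])*D.inv();win=s["eef_pos"]-Rsn.apply(OFF)
L=np.array([[a,b,0] for a,b in((22,34),(22,-34),(-22,-34),(-22,34))]);p,y,t=LAB["pegs"]
H=np.array([[a,b,0] for a,b in((17,25),(17,-25),(-17,-25),(-17,25))])
im=c["img"].copy()
A=proj(c,lab_R(y,t).apply(L)+p);B=proj(c,Rsn.apply(H)+win);F=proj(c,win-70*Rsn.as_matrix()[:,2])
cv2.polylines(im,[A.astype(int)],1,(0,0,255));cv2.polylines(im,[B.astype(int)],1,(255,0,255));cv2.circle(im,F[0].astype(int),4,(0,255,0))
t2=snap("top","t9",1);cr=t2["img"][90:250,180:380]
cv2.imwrite("pics/w9o.png",np.hstack([im,cv2.resize(cr,(525,420),interpolation=2)[:,:240]]))
E
```

```text
t 16.38 d [ 0.4  4.  -1.4] w [0.002 0.001 0.003] F [ 0.6 -0.3 -1.8] g 0.341
t 16.38 focus err in label axes [ 0.6 -4.5  1.4] angle deg 0.21 F [ 0.6 -0.3 -1.8]
```

View pics/w9o.png

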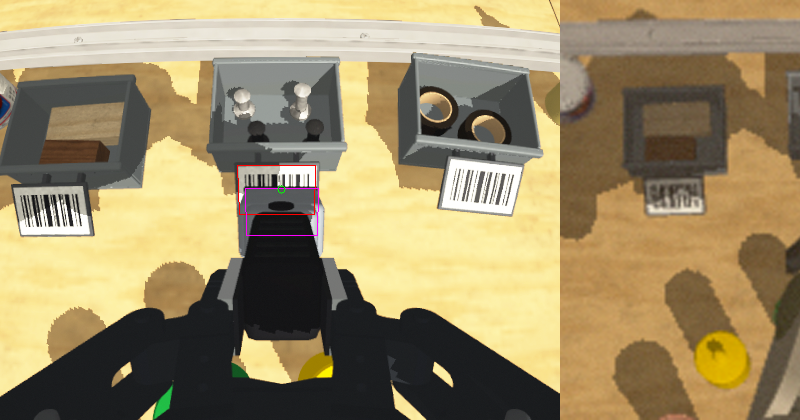

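The overlay shows the modelled label (red) matching the real one at (237–318, 163–215) and the modelled reading point at (281,189), about 4 mm off the middle sideways. I correct this, then hold.

play_rows(plan=[[0,4,-1,0,0,0.003,-1],[0,0,0,0,0,0,-1],[0,0,0,0,0,0,-1],[0,0,0,0,0,0,-1],[0,0,0,0,0,0,-1]])

```text
time_s: 16.9
eef_pos: [618.9, -10.6, 181.9]
ee_rot: [0.0, 0.957, 0.004, 0.289]
force: [0.6, 0.1, -1.6]
grip_width: 0.341
```

```bash
python3 - <<'E'
from h import *
aim("pegs")
E
```

```text
t 16.9 focus err in label axes [1.  0.2 1.2] angle deg 0.24 F [ 0.6  0.1 -1.6]
```

Excellent; hold for about 1.7 s.

play_rows(plan=[[0,0,0,0,0,0,-1],[0,0,0,0,0,0,-1],[0,0,0,0,0,0,-1],[0,0,0,0,0,0,-1],[0,0,0,0,0,0,-1]])

```text
time_s: 17.32
eef_pos: [618.9, -10.4, 181.9]
ee_rot: [0.0, 0.957, 0.004, 0.289]
force: [0.3, 0.2, -1.2]
grip_width: 0.339
```

play_rows(plan=[[0,0,0,0,0,0,-1],[0,0,0,0,0,0,-1],[0,0,0,0,0,0,-1],[0,0,0,0,0,0,-1],[0,0,0,0,0,0,-1]])

```text
time_s: 17.73
eef_pos: [618.9, -10.5, 181.9]
ee_rot: [0.0, 0.957, 0.004, 0.289]
force: [0.6, -0.4, -1.6]
grip_width: 0.339
```

play_rows(plan=[[0,0,0,0,0,0,-1],[0,0,0,0,0,0,-1],[0,0,0,0,0,0,-1],[0,0,0,0,0,0,-1],[0,0,0,0,0,0,-1]])

```text
time_s: 18.15
eef_pos: [618.9, -10.4, 181.9]
ee_rot: [0.0, 0.957, 0.004, 0.289]
force: [-0.5, 0.5, -1.9]
grip_width: 0.341
```

play_rows(plan=[[0,0,0,0,0,0,-1],[0,0,0,0,0,0,-1],[0,0,0,0,0,0,-1],[0,0,0,0,0,0,-1],[0,0,0,0,0,0,-1]])

```text
time_s: 18.57
eef_pos: [618.9, -10.5, 181.9]
ee_rot: [0.0, 0.957, 0.004, 0.289]
force: [-0.2, 0.2, -2.5]
grip_width: 0.341
```

```bash
python3 - <<'E'
from h import *
aim("pegs");goto(*scan_tcp("wood"))
c=load("w9");q,a=quad(c,(8,176,100,242),150);print(q.round(1).tolist(),fit_label(c,q,(682,194)))
p,y,t=LAB["wood"];L=np.array([[a,b,0] for a,b in((22,34),(22,-34),(-22,-34),(-22,34))]);print(proj(c,lab_R(y,t).apply(L)+p).round(1).tolist())
E
```

```text
t 18.57 focus err in label axes [1.  0.3 1.2] angle deg 0.23 F [-0.2  0.2 -2.5]
t 18.57 d [-18.5 202.9  -0.9] w [0.003 0.007 0.013] F [-0.2  0.2 -2.5] g 0.341
[[90.9, 234.1], [20.9, 237.6], [13.1, 187.6], [82.1, 185.4]] (array([6.80353484e+02, 1.93361805e+02, 4.29877510e-02, 5.50848309e-01,
       5.41047966e+01]), np.float64(1.7935031005882536))
[[13.1, 187.3], [82.2, 185.4], [89.8, 232.8], [22.4, 233.3]]
```

play_rows(plan=[[-2,20,3,0,0,0.002,-1],[-3,36,0,0,0.002,0.003,-1],[-4,36,0,0,0.002,0.003,-1],[-4,36,0,0,0.002,0.003,-1],[-3,30,0,0,0,0.002,-1]])

```text
time_s: 18.98
eef_pos: [603.2, 146.8, 185.6]
ee_rot: [0.0, 0.958, 0.005, 0.288]
force: [0.1, 0.1, -2.7]
grip_width: 0.343
```

play_rows(plan=[[-1,15,0,0,0,0,-1],[0,0,0,0,0,0,-1],[0,0,0,0,0,0,-1]])

```text
time_s: 19.23
eef_pos: [600.8, 168.6, 185.7]
ee_rot: [-0.001, 0.958, 0.008, 0.288]
force: [-0.5, -0.8, -2.7]
grip_width: 0.339
```

```bash
python3 - <<'E'
from h import *
goto(*scan_tcp("wood"));aim("wood");js()
E
```

```text
t 19.23 d [-0.3 23.9 -4.7] w [0.002 0.004 0.003] F [-0.5 -0.8 -2.7] g 0.339
t 19.23 focus err in label axes [  3.  -24.4   4. ] angle deg 0.3 F [-0.5 -0.8 -2.7]
j [ 0.11  0.28  1.73 -0.1   0.54  1.73]
```

play_rows(plan=[[0,12,-2,0,0.002,0.002,-1],[0,10,-3,0,0.002,0.001,-1],[0,0,0,0,0,0,-1],[0,0,0,0,0,0,-1]])

```text
time_s: 19.57
eef_pos: [601.6, 187.5, 180.5]
ee_rot: [-0.001, 0.958, 0.008, 0.286]
force: [0.1, -0.5, -1.7]
grip_width: 0.336
```

```bash
python3 - <<'E'
from h import *
goto(*scan_tcp("wood"));aim("wood")
E
```

```text
t 19.57 d [-1.1  5.   0.5] w [ 0.002 -0.001  0.003] F [ 0.1 -0.5 -1.7] g 0.336
t 19.57 focus err in label axes [ 0.5 -5.6 -1. ] angle deg 0.23 F [ 0.1 -0.5 -1.7]
```

play_rows(plan=[[-1,5,0,0,0,0.003,-1],[0,0,0,0,0,0,-1],[0,0,0,0,0,0,-1],[0,0,0,0,0,0,-1],[0,0,0,0,0,0,-1]])

```text
time_s: 19.98
eef_pos: [601.2, 189.3, 180.9]
ee_rot: [-0.001, 0.958, 0.008, 0.286]
force: [-0.1, -1.1, -1.8]
grip_width: 0.339
```

```bash
python3 - <<'E'
from h import *
from rig import sense
goto(*scan_tcp("wood"));aim("wood")
c=snap("wrist","w10",1.0);n="wood"
s=sense();Rsn=q2R(s["ee_rot"])*D.inv();win=s["eef_pos"]-Rsn.apply(OFF)
L=np.array([[a,b,0] for a,b in((22,34),(22,-34),(-22,-34),(-22,34))]);p,y,t=LAB[n]
im=c["img"].copy();A=proj(c,lab_R(y,t).apply(L)+p);F=proj(c,win-70*Rsn.as_matrix()[:,2])
cv2.polylines(im,[A.astype(int)],1,(0,0,255));cv2.circle(im,F[0].astype(int),4,(0,255,0));cv2.imwrite("pics/w10o.png",im)
E
```

```text
t 19.98 d [-0.7  3.2  0.1] w [ 0.002 -0.001  0.004] F [-0.1 -1.1 -1.8] g 0.339
t 19.98 focus err in label axes [ 0.4 -3.8 -0.4] angle deg 0.27 F [-0.1 -1.1 -1.8]
```

View pics/w10o.png

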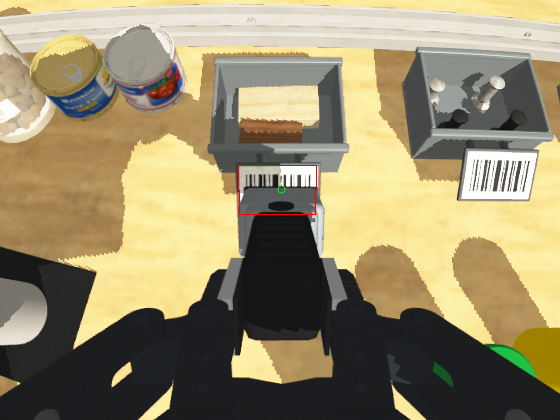

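The wood label spans u 239 to 319 with the reading point at 281, so it is within a few mm. I make a small correction and hold.

play_rows(plan=[[0,4,0,0,0,0.003,-1],[0,0,0,0,0,0,-1],[0,0,0,0,0,0,-1],[0,0,0,0,0,0,-1],[0,0,0,0,0,0,-1]])

```text
time_s: 20.45
eef_pos: [601.2, 193.7, 181.0]
ee_rot: [-0.002, 0.958, 0.01, 0.286]
force: [0.1, -0.1, -2.1]
grip_width: 0.336
```

play_rows(plan=[[0,0,0,0,0,0,-1],[0,0,0,0,0,0,-1],[0,0,0,0,0,0,-1],[0,0,0,0,0,0,-1],[0,0,0,0,0,0,-1]])

```text
time_s: 20.87
eef_pos: [601.1, 193.7, 181.0]
ee_rot: [-0.002, 0.958, 0.01, 0.286]
force: [-0.3, 0.2, -1.1]
grip_width: 0.335
```

play_rows(plan=[[0,0,0,0,0,0,-1],[0,0,0,0,0,0,-1],[0,0,0,0,0,0,-1],[0,0,0,0,0,0,-1],[0,0,0,0,0,0,-1]])

```text
time_s: 21.28
eef_pos: [601.1, 193.7, 180.9]
ee_rot: [-0.002, 0.958, 0.01, 0.286]
force: [-0.3, -0.0, -2.0]
grip_width: 0.34
```

play_rows(plan=[[0,0,0,0,0,0,-1],[0,0,0,0,0,0,-1],[0,0,0,0,0,0,-1],[0,0,0,0,0,0,-1],[0,0,0,0,0,0,-1]])

```text
time_s: 21.7
eef_pos: [601.2, 193.7, 180.9]
ee_rot: [-0.002, 0.958, 0.01, 0.286]
force: [-0.1, 0.4, -1.4]
grip_width: 0.342
```

play_rows(plan=[[0,0,0,0,0,0,-1],[0,0,0,0,0,0,-1],[0,0,0,0,0,0,-1],[0,0,0,0,0,0,-1],[0,0,0,0,0,0,-1]])

```text
time_s: 22.12
eef_pos: [601.2, 193.7, 181.0]
ee_rot: [-0.002, 0.958, 0.01, 0.286]
force: [-0.1, -0.3, -2.8]
grip_width: 0.339
```

```bash
cat >> h.py <<'E'
def home(back=0):
    g=np.load("grasp.npy");Rt=q2R(g[3:]);w=np.load("stand2.npy");Rs=lab_R(w[3],np.radians(25))
    d,_=goto(g[:3]+Rs.apply([0,0,back]),Rt);print("scanner axes",Rs.inv().apply(d).round(1));js()
E
python3 - <<'E'
from h import *
aim("wood");home(110)
E
```

```text
t 22.12 focus err in label axes [ 0.6  0.9 -0.4] angle deg 0.14 F [-0.1 -0.3 -2.8]
t 22.12 d [-110.9 -645.9   21.3] w [-0.017  0.139  0.122] F [-0.1 -0.3 -2.8] g 0.339
scanner axes [-172.1 -624.1  103.8]
j [ 0.16  0.31  1.71 -0.15  0.55  1.82]
```

play_rows(plan=[[0,-15,25,0,0.006,0.006,-1],[0,-34,22,0,0.008,0.007,-1],[0,-38,4,0,0.008,0.007,-1],[0,-38,0,0,0.008,0.007,-1],[0,-38,0,0,0.008,0.007,-1]])

```text
time_s: 22.53
eef_pos: [599.4, 32.2, 233.9]
ee_rot: [-0.008, 0.963, 0.033, 0.267]
force: [1.2, 0.1, -1.6]
grip_width: 0.338
```

play_rows(plan=[[0,-38,0,0,0.008,0.007,-1],[0,-38,0,0,0.008,0.007,-1],[0,-38,0,0,0.008,0.007,-1],[0,-38,0,0,0.008,0.007,-1],[0,-38,0,0,0.008,0.007,-1]])

```text
time_s: 22.95
eef_pos: [597.9, -167.3, 236.2]
ee_rot: [-0.013, 0.967, 0.052, 0.249]
force: [0.9, 1.0, -1.8]
grip_width: 0.341
```

play_rows(plan=[[-12,-36,0,0,0.008,0.007,-1],[-14,-36,0,0,0.008,0.007,-1],[-14,-36,0,0,0.008,0.007,-1],[-14,-36,0,0,0.008,0.007,-1],[-14,-36,0,0,0.008,0.007,-1]])

```text
time_s: 23.37
eef_pos: [526.6, -357.6, 236.5]
ee_rot: [-0.017, 0.971, 0.069, 0.23]
force: [0.9, -0.2, -2.0]
grip_width: 0.337
```

```bash
python3 - <<'E'
from h import *
home(110)
E
```

```text
t 23.37 d [-36.4 -94.6 -34.2] w [-0.013  0.024 -0.001] F [ 0.9 -0.2 -2. ] g 0.337
scanner axes [-59.  -88.6 -10.2]
j [-0.96  0.38  1.42  0.45  1.16  0.32]
```

play_rows(plan=[[-12,-28,-10,-0.004,0.008,0,-1],[-12,-28,-10,-0.004,0.008,0,-1],[-9,-20,-8,-0.004,0.008,0,-1],[0,0,0,0,0,0,-1],[0,0,0,0,0,0,-1]])

```text
time_s: 23.78
eef_pos: [487.0, -446.7, 206.5]
ee_rot: [-0.008, 0.974, 0.067, 0.216]
force: [-0.1, 0.8, -1.5]
grip_width: 0.341
```

```bash
python3 - <<'E'
from h import *
home(85)
E
```

```text
t 23.78 d [ 13.7  -4.1 -26.9] w [ 0.005 -0.002  0.009] F [-0.1  0.8 -1.5] g 0.341
scanner axes [  0.4  -5.9 -29.9]
j [-1.09  0.48  1.34  0.44  1.19  0.21]
```

play_rows(plan=[[4,-4,-6,0.003,0,0.006,-1],[6,-3,-10,0,0,0,-1],[2,0,-4,0,0,0,-1],[0,0,0,0,0,0,-1],[0,0,0,0,0,0,-1]])

```text
time_s: 24.2
eef_pos: [502.4, -451.3, 184.9]
ee_rot: [-0.011, 0.974, 0.071, 0.217]
force: [-1.1, -0.7, -1.5]
grip_width: 0.34
```

```bash
python3 - <<'E'
from h import *
home(0)
E
```

```text
t 24.2 d [ 33.9   5.6 -82.3] w [ 0.002 -0.002 -0.002] F [-1.1 -0.7 -1.5] g 0.34
scanner axes [ -3.7   0.8 -89.1]
j [-1.07  0.53  1.32  0.44  1.16  0.2 ]
```

play_rows(plan=[[5,0,-13,0,0,0,-1],[7,1,-17,0,0,0,-1],[7,1,-15,0,0,0,-1],[0,0,0,0,0,0,-1]])

```text
time_s: 24.53
eef_pos: [523.7, -447.9, 137.7]
ee_rot: [-0.01, 0.973, 0.072, 0.217]
force: [-0.7, -0.0, -2.5]
grip_width: 0.339
```

```bash
python3 - <<'E'
from h import *
home(0)
E
```

```text
t 24.53 d [ 12.6   2.2 -35.1] w [ 0.004 -0.001 -0.003] F [-0.7 -0.  -2.5] g 0.339
scanner axes [ -3.2   0.4 -37.2]
j [-1.04  0.6   1.33  0.46  1.07  0.19]
```

play_rows(plan=[[3,0,-10,0,0,0,-1],[3,1,-10,0,0,0,-1],[2,0,-6,0,0,0,-1],[0,0,0,0,0,0,-1],[0,0,0,0,0,0,-1]])

```text
time_s: 24.95
eef_pos: [533.2, -446.5, 109.8]
ee_rot: [-0.009, 0.973, 0.073, 0.218]
force: [0.7, -1.0, -1.7]
grip_width: 0.339
```

```bash
python3 - <<'E'
from h import *
home(0)
E
```

```text
t 24.95 d [ 3.1  0.8 -7.2] w [ 0.005  0.001 -0.004] F [ 0.7 -1.  -1.7] g 0.339
scanner axes [-0.1  0.3 -7.9]
j [-1.02  0.64  1.34  0.47  1.02  0.18]
```

play_rows(plan=[[2,0,-4,0,0,0,-1],[1,0,-3,0,0,0,-1],[1,0,-2,0,0,0,-1],[0,0,0,0,0,0,-1]])

```text
time_s: 25.28
eef_pos: [537.2, -448.0, 103.3]
ee_rot: [-0.008, 0.973, 0.073, 0.218]
force: [-0.0, -0.0, -1.0]
grip_width: 0.341
```

```bash
python3 - <<'E'
from h import *
home(0)
E
```

```text
t 25.28 d [-0.9  2.3 -0.7] w [ 0.008  0.002 -0.004] F [-0. -0. -1.] g 0.341
scanner axes [-0.9  2.4 -0.4]
j [-1.02  0.65  1.34  0.47  1.    0.17]
```

play_rows(plan=[[-1,2,-1,0,0,0,-1],[0,0,-1,0,0,0,-1],[0,0,0,0,0,0,-1]])

```text
time_s: 25.53
eef_pos: [536.5, -446.5, 102.8]
ee_rot: [-0.007, 0.973, 0.073, 0.219]
force: [0.0, -0.7, -0.9]
grip_width: 0.338
```

```bash
python3 - <<'E'
from h import *
home(0)
E
```

```text
t 25.53 d [-0.2  0.8 -0.2] w [ 0.01   0.004 -0.003] F [ 0.  -0.7 -0.9] g 0.338
scanner axes [-0.2  0.8 -0.2]
j [-1.02  0.65  1.35  0.48  1.    0.17]
```

It sits at the original pose within 1 mm. I release and retreat along the axis.

play_rows(plan=[[0,0,0,0,0,0,-0.1],[0,0,0,0,0,0,0.3],[0,0,0,0,0,0,1],[0,0,0,0,0,0,1],[0,0,0,0,0,0,1]])

```text
time_s: 25.95
eef_pos: [536.7, -446.6, 102.7]
ee_rot: [-0.006, 0.973, 0.073, 0.22]
force: [-0.7, 0.1, 0.3]
grip_width: 0.985
```

play_rows(plan=[[-4,-1,9,0,0,0,1],[-7,-1,15,0,0,0,1],[-8,-1,18,0,0,0,1],[-8,-1,18,0,0,0,1],[-8,-1,18,0,0,0,1]])

```text
time_s: 26.37
eef_pos: [499.4, -449.5, 181.0]
ee_rot: [-0.01, 0.973, 0.073, 0.218]
force: [-0.9, 0.3, 0.1]
grip_width: 1.002
```

play_rows(plan=[[-12,0,30,0,0,0,1],[-12,0,30,0,0,0,1],[0,0,0,0,0,0,1],[0,0,0,0,0,0,1]])

```text
time_s: 26.7
eef_pos: [472.3, -450.9, 250.6]
ee_rot: [-0.006, 0.973, 0.073, 0.219]
force: [0.6, 0.2, -0.5]
grip_width: 1.002
```

```bash
python3 - <<'E'
from h import *
home(0)
a=load("w7");c=snap("wrist","w11",1);t=snap("top","t11",1);s=snap("scene","s11",1)
t0=load("top0")["img"];s0=load("scene0")["img"]
cr=lambda im,x0,y0,x1,y1,w,h:cv2.resize(im[y0:y1,x0:x1],(w,h),interpolation=2)
row1=np.hstack([cr(s0,120,150,450,350,400,260),cr(s["img"],120,150,450,350,400,260)])
row2=np.hstack([cr(t["img"],110,120,470,290,440,300),cr(c["img"],0,0,560,420,360,300)])
cv2.imwrite("pics/fin.png",np.vstack([row1,row2]))
for n,(x0,y0,x1,y1) in dict(beaker=(178,186,206,226),jar=(216,226,244,264),sander=(238,262,284,294),scanner=(340,278,398,338)).items():
    print(n,"scene diff",np.abs(s0[y0:y1,x0:x1].astype(int)-s["img"][y0:y1,x0:x1]).mean().round(1))
E
```

```text
t 26.7 d [  64.     5.2 -148. ] w [ 0.012  0.003 -0.002] F [ 0.6  0.2 -0.5] g 1.002
scanner axes [  -4.5   -3.8 -161.2]
j [-1.12  0.43  1.29  0.43  1.28  0.21]
beaker scene diff 50.3
jar scene diff 1.0
sander scene diff 1.0
scanner scene diff 5.7
```

View pics/fin.png

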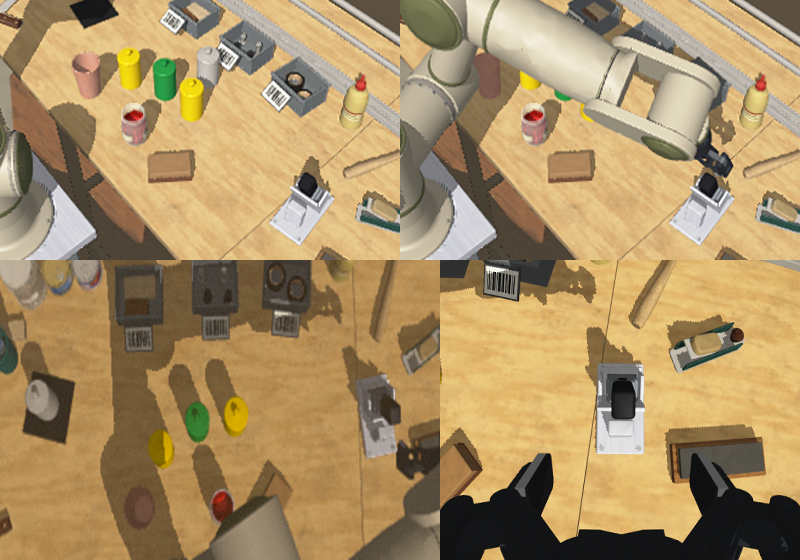

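The final picture shows the can upright on the mat, the scanner seated in its stand, and the beaker, jar and sander in place. The beaker is only in the arm's shadow.

```bash
python3 -c "
from rig import ctrl
print(ctrl.finish_job())"
```

```text
the job is handed in; nothing more can be done
None
```

The whole job was carried out in the order asked and handed in at about 27 s on the robot's clock. No verdict is reported on handing in.

- **Canister:** I moved it from in front of the peg label to the middle of the mat. The last picture shows it standing upright there.
- **Scans:** I held the scanner about 70 mm from the peg label, then from the wood label, each for at least 1.6 s. By my own model the beam met each label within about 1 to 2 mm of its middle and under 0.5° off square. The wrist pictures agreed within a few mm. No signal confirms a read.
- **Scanner return:** It went back into its stand, window down, about 1 mm from where I picked it up. The last pictures show it seated, with the gripper clear.
- **Bystanders:** The jar and sanding block look the same before and after (mean image difference about 1.0). The same check on the beaker failed (50.3) because the arm's shadow lay over it. By eye, the before and after pictures show it in the same place.
- **Disagreements:**
  - A second fit of the wood label differed by about 2 mm and 1.7° in tilt; I kept the first.
  - On the first approach to the stand, joint 6 came to its range limit (-2.88). I turned the gripper half a turn to get clear of it.

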